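# Find the gel cassette's slot in the graded rack

### The arm

A 6-joint arm with a two-finger parallel gripper is mounted at the origin on the work surface. World frame = base frame: x ahead of the robot, y to its left, z up, the work surface at z = 0. Lengths are in m, angles in rad, forces in N, time in s.
With the tool pointing down it reaches from about 0.3 to 0.875 m from the base axis. Payload 6.4 kg.
Tool frame: the origin (TCP) lies at the very end of the fingers, on their centre line; the grasp point (between the pads) lies 19 mm behind it; z points along the fingers, y is the line along which they close (so a half turn about z gives the same grasp; the last joint's range is limited). The gripper opens to 85 mm and grips with 20 to 120 N. Pads are 22 mm wide; open, the fingers measure 114 mm over their backs; the gripper's body (76 mm by 85 mm) begins 54 mm behind the grasp point. The pads swing forward as they close: fully open they stand 13 mm farther back than shut.
Start: joints at [1.052, 0.181, 1.607, -0, 1.354, -0.206], TCP at [0.177, 0.547, 0.231] pointing down, gripper open.
Joint ranges: [-2.99, 2.99], [-0.89, 2.07], [0.3, 2.58], [-1.14, 4.28], [0, 2.63], [-3.12, 3.12]. Speed limits (rad/s): [2.57, 2.57, 3.01, 3.14, 3.14, 3.14].

### API

Orientations are given as a unit quaternion [w, x, y, z].
In Python, from bench import ctrl gives the robot as it stands.
- The arm moves only by the shell command python3 jog.py 'ROWS'. ROWS is a JSON list of rows, 1 to 10 of them, each of 7 numbers: dx, dy, dz in m, then a rotation vector rx, ry, rz in rad, then the opening from 0.0 (shut) to 1.0 (fully open); each row is the pose to reach, as a shift and turn from the pose commanded when the command began, along the tool's axes at that moment; what a row does not reach only later rows make up. A row lasts 1/8 s, in which the tool goes at most 0.0625 m and 0.188 rad, less where a joint would pass 70% of its speed; a pose out of reach is approached as far as the arm can. The fingers move at their own pace and stop on an object; the grip force is fixed at half the most. Time passes only in rows, so rows that do not move let the fingers close. It prints the time, the measured TCP pose, the force, the opening and the grip force at its end.
- ctrl.get_obs(): the state, without advancing time (a new reading comes with each control period).
- ctrl.camera(name): name is "side" or "top" or "wrist"; returns the picture (400x640x3 uint8, blue, green, red); there is no depth.
- ctrl.camera_params(name): a dict with "fovy" (degrees; the focal length in pixels is half the picture's height over the tangent of half this angle, whatever the lens; pixels are square), "cx", "cy" (the principal point, pixels), "view" (4x4, takes a point from world to camera coordinates). Camera axes: x right, y up, looking along -z (the intrinsics and any distortion apply to the point x, -y, -z); pixel columns grow to the right and rows downward; lengths in m; the calibration is good to about 2 mm. A picture is of the moment at which its call begins: read the wrist's pose just before it. camera_params takes no time and is no camera call; for the wrist camera it gives the pose at the moment of the call.
- ctrl.hand_in(): hands the job in; it is judged then, once.
The state is a dict: "time_s": time; "q": joint angles; "dq": joint speeds; "joint_efforts": joint torques, N m; "eef_pos": TCP position; "eef_rot": TCP orientation; "wrist_force": force on the tool from outside, world axes, zero at the start; "torque": the same for the moment, N m; "opening": opening from 0.0 (shut) to 1.0 (fully open); "grasp_force": force on a finger pad.
Only numpy, scipy, OpenCV 4.12 (cv2) and the standard library are available. Lean on these libraries where they do the work, as an engineer would, in place of code of your own. Each camera call takes 0.05 s, during which the arm holds its last target. There are 200 camera calls.

### The job

Lift the gel cassette out of the middle bay of the steel stand and, starting at the narrow end of the graded rack, gently try it upright in each slot in turn, down to the slot's mouth, until the first one that accepts it; leave it there fully down and centred along the slot. Slide the rack's pointer so that it stands opposite that slot. Leave the other two cassettes and the specimen jars alone.

Things in the scene. Friction and masses are not known exactly. Their poses are not given: they have to be found in the camera images.
- cassette_a: gel cassette (125-255 g): white slab 90 mm wide (x), 102 mm tall (z); on its top edge a black bar 130 mm long (x), 24 mm thick (y), 22 mm tall: grip it from above across those 24 mm. Overall 122 mm tall. Origin: middle of the slab's lower edge. The three look alike from above but the slabs are 10, 15 and 20 mm thick (y), one of each; which is which is not told
- cassette_b: gel cassette (125-255 g): white slab 90 mm wide (x), 102 mm tall (z); on its top edge a black bar 130 mm long (x), 24 mm thick (y), 22 mm tall: grip it from above across those 24 mm. Overall 122 mm tall. Origin: middle of the slab's lower edge. The three look alike from above but the slabs are 10, 15 and 20 mm thick (y), one of each; which is which is not told
- cassette_c: gel cassette (125-255 g): white slab 90 mm wide (x), 102 mm tall (z); on its top edge a black bar 130 mm long (x), 24 mm thick (y), 22 mm tall: grip it from above across those 24 mm. Overall 122 mm tall. Origin: middle of the slab's lower edge. The three look alike from above but the slabs are 10, 15 and 20 mm thick (y), one of each; which is which is not told
- stand: fixed steel stand, 150 x 230 mm (x, y), in which three cassettes hang 85 mm apart along its y, by the ends of their bars, on two rails along y at x = +-57 mm (tops 115 mm above the table, with 9 mm high lips either side of each bar end). Origin: centre of its underside. The hanging cassettes' x and y axes lie along the stand's
- middle_bay (a point): where the origin of the cassette in the middle bay of the stand lies at the start, 15 mm above the table
- rack: fixed grey rack: base 12 mm thick, x -135 to +55, y +-120 mm; on it blocks 40 mm tall (tops 52 mm above the table), x +-45 mm, leave four slots running along x, open at their ends, at y = +67.5, +22.5, -22.5, -67.5 mm, 7.5, 12.5, 17.5, 22.5 mm wide. A slab has 2.5 mm play in its slot; the next narrower is 2.5 mm too tight. Origin: on the table, amid the slots
- pointer (a joint): pointer slider on the rail along the rack's front (-x) edge: 0 to 0.19 m, growing from the narrow end (+y of the rack) to the wide end (-y). It stays where it is left (friction about 1.5 N). At 0.0375, 0.0825, 0.1275 and 0.1725 it faces slots 1, 2, 3 and 4
- pointer_knob (a point): on the axis of the pointer's upright black knob (16 x 16 mm, top 94 mm above the table), 77 mm above the table, 115 mm in front (-x of the rack) of the slots' middle. The pointer faces a slot when both have the same y in the rack's frame
- jar_a: bystander: small white specimen jar with a red cap, 48 mm across and 62 mm tall, loose. Origin: centre of its underside
- jar_b: bystander: white specimen jar with a red cap, 54 mm across and 70 mm tall, loose. Origin: centre of its underside
- slot1 (a point): slot 1 of the rack, 7.5 mm wide, the narrowest: the middle of its floor (12 mm above the table, 40 mm below its mouth); axes as the rack's
- slot2 (a point): slot 2 of the rack, 12.5 mm wide: the middle of its floor (12 mm above the table, 40 mm below its mouth); axes as the rack's
- slot3 (a point): slot 3 of the rack, 17.5 mm wide: the middle of its floor (12 mm above the table, 40 mm below its mouth); axes as the rack's
- slot4 (a point): slot 4 of the rack, 22.5 mm wide, the widest: the middle of its floor (12 mm above the table, 40 mm below its mouth); axes as the rack's

How it is judged:
On the way, in this order (a step that is already met when the one before it is completed fails the run):
1. the cassette is tried in slot 1, the narrowest: its lower edge is brought down to the slot's mouth (((z of cassette_a in the frame of slot1 below 0.043 m and x of cassette_a in the frame of slot1 between -0.03 and 0.03 m and y of cassette_a in the frame of slot1 between -0.006 and 0.006 m) or (z of cassette_b in the frame of slot1 below 0.043 m and x of cassette_b in the frame of slot1 between -0.03 and 0.03 m and y of cassette_b in the frame of slot1 between -0.006 and 0.006 m) or (z of cassette_c in the frame of slot1 below 0.043 m and x of cassette_c in the frame of slot1 between -0.03 and 0.03 m and y of cassette_c in the frame of slot1 between -0.006 and 0.006 m))), for 0.05 s.
2. the cassette is tried in slot 2 (down to its mouth or into it) (((z of cassette_a in the frame of slot2 below 0.043 m and x of cassette_a in the frame of slot2 between -0.03 and 0.03 m and y of cassette_a in the frame of slot2 between -0.006 and 0.006 m) or (z of cassette_b in the frame of slot2 below 0.043 m and x of cassette_b in the frame of slot2 between -0.03 and 0.03 m and y of cassette_b in the frame of slot2 between -0.006 and 0.006 m) or (z of cassette_c in the frame of slot2 below 0.043 m and x of cassette_c in the frame of slot2 between -0.03 and 0.03 m and y of cassette_c in the frame of slot2 between -0.006 and 0.006 m))), for 0.05 s.
3. if it fits slot 2 it is fully down there; otherwise it is tried in slot 3 (down to its mouth or into it) (((z of cassette_c in the frame of slot2 below 0.004 m and x of cassette_c in the frame of slot2 between -0.025 and 0.025 m and y of cassette_c in the frame of slot2 between -0.006 and 0.006 m and angle between cassette_c's own z axis and vertical below 0.13 rad) or (z of cassette_a in the frame of slot3 below 0.043 m and x of cassette_a in the frame of slot3 between -0.03 and 0.03 m and y of cassette_a in the frame of slot3 between -0.006 and 0.006 m) or (z of cassette_b in the frame of slot3 below 0.043 m and x of cassette_b in the frame of slot3 between -0.03 and 0.03 m and y of cassette_b in the frame of slot3 between -0.006 and 0.006 m))), for 0.05 s.
At the end, for the whole second after the job is handed in: Middle-bay cassette upright (0.13 rad), released, at rest in the narrowest slot that accepts it: lower edge within 4 mm of the floor, 6 mm of the centre line, 25 mm of the middle along it; pointer within 8 mm of opposite that slot; other cassettes within 20 mm of their start ((((z of cassette_a in the frame of slot3 below 0.004 m and x of cassette_a in the frame of slot3 between -0.025 and 0.025 m and y of cassette_a in the frame of slot3 between -0.006 and 0.006 m and angle between cassette_a's own z axis and vertical below 0.13 rad) and linear speed of cassette_a below 0.02 m/s and y of pointer_knob in the frame of slot3 between -0.008 and 0.008 m and distance of each of cassette_b, cassette_c from where it was at the start of the episode below 0.02 m) or ((z of cassette_b in the frame of slot4 below 0.004 m and x of cassette_b in the frame of slot4 between -0.025 and 0.025 m and y of cassette_b in the frame of slot4 between -0.006 and 0.006 m and angle between cassette_b's own z axis and vertical below 0.13 rad) and linear speed of cassette_b below 0.02 m/s and y of pointer_knob in the frame of slot4 between -0.008 and 0.008 m and distance of each of cassette_a, cassette_c from where it was at the start of the episode below 0.02 m) or ((z of cassette_c in the frame of slot2 below 0.004 m and x of cassette_c in the frame of slot2 between -0.025 and 0.025 m and y of cassette_c in the frame of slot2 between -0.006 and 0.006 m and angle between cassette_c's own z axis and vertical below 0.13 rad) and linear speed of cassette_c below 0.02 m/s and y of pointer_knob in the frame of slot2 between -0.008 and 0.008 m and distance of each of cassette_a, cassette_b from where it was at the start of the episode below 0.02 m))); the robot touches nothing.
It fails at once if a cassette other than the one from the middle bay is moved ((distance of cassette_a from where it was at the start of the episode above 0.02 m and distance between cassette_b and middle_bay below 0.02 m) or (distance of cassette_a from where it was at the start of the episode above 0.02 m and distance between cassette_c and middle_bay below 0.02 m) or (distance of cassette_b from where it was at the start of the episode above 0.02 m and distance between cassette_a and middle_bay below 0.02 m) or (distance of cassette_b from where it was at the start of the episode above 0.02 m and distance between cassette_c and middle_bay below 0.02 m) or (distance of cassette_c from where it was at the start of the episode above 0.02 m and distance between cassette_a and middle_bay below 0.02 m) or (distance of cassette_c from where it was at the start of the episode above 0.02 m and distance between cassette_b and middle_bay below 0.02 m)).
It fails at once if a cassette is forced against the rack (over 40 N) (contact force between any of cassette_a, cassette_b, cassette_c and rack above 40 N).
It fails at once if a specimen jar is knocked over or shoved away (50 mm) (distance of any of jar_a, jar_b from where it was at the start of the episode above 0.05 m or angle between any of jar_a, jar_b's own z axis and vertical above 0.5 rad).
It also fails if it takes over 61 s, if anything falls off the work surface, if the arm or the gripper's body presses on something with over 40 N, if the wrist force passes 120 N, or if a joint passes its speed limit or range.

## Working session

There is one attempt and no reset: what is moved stays moved. The work goes in short steps, Python scripts to look and compute and a shell command to move; the robot and the scene stay as the last step left them, time stands still between calls to the robot, and variables do not carry over. Pictures are saved under pics/ and viewed, at most 10 in all, crops included, and the job is handed in when it is done.

```bash
ls; mkdir -p pics; python3 - <<'E'
from bench import ctrl
import cv2,numpy as np
np.set_printoptions(precision=4,suppress=True)
o=ctrl.get_obs();print(o)
for n in("top","side","wrist"):
    p=ctrl.camera_params(n);print(n,p)
    cv2.imwrite(f"pics/{n}0.png",ctrl.camera(n))
E
```

```text
bench.py
jog.py
pics
{'time_s': 0.0, 'q': array([ 1.0517,  0.1815,  1.608 , -0.    ,  1.3538, -0.2063]), 'dq': array([ 0.0006, -0.001 ,  0.0003, -0.0006,  0.0014, -0.    ]), 'joint_efforts': array([ -0.0022, -44.4868, -35.1334,  -0.0005,   0.0091,   0.    ]), 'eef_pos': array([0.1767, 0.5466, 0.2304]), 'eef_rot': array([-0.0003,  0.1558,  0.9878, -0.0008]), 'wrist_force': array([-0.4902,  0.2564,  0.8753]), 'torque': array([-0.013 , -0.0096, -0.0238]), 'grasp_force': 0.0, 'opening': 1.0011191269772426}
top {'fovy': 57.564185323335956, 'cx': 312.6338059838676, 'cy': 199.71418540731392, 'view': array([[-0.0037, -1.    , -0.0023,  0.0505],
       [ 0.9838, -0.0041,  0.1794, -0.5862],
       [-0.1794, -0.0016,  0.9838, -0.7712],
       [ 0.    ,  0.    ,  0.    ,  1.    ]])}
side {'fovy': 42.898385215448954, 'cx': 316.38814679658896, 'cy': 203.04801003391427, 'view': array([[ 0.8142, -0.5806, -0.0011, -0.4368],
       [ 0.4048,  0.5663,  0.718 , -0.3184],
       [-0.4163, -0.585 ,  0.6961, -0.8631],
       [ 0.    ,  0.    ,  0.    ,  1.    ]])}
wrist {'fovy': 58.155216021470075, 'cx': 319.24412993810256, 'cy': 199.84716882944699, 'view': array([[ 0.309 ,  0.9511, -0.0015, -0.5744],
       [-0.9042,  0.2933, -0.3106,  0.0408],
       [-0.295 ,  0.0973,  0.9505, -0.3802],
       [ 0.    ,  0.    ,  0.    ,  1.    ]])}
```

View pics/top0.png

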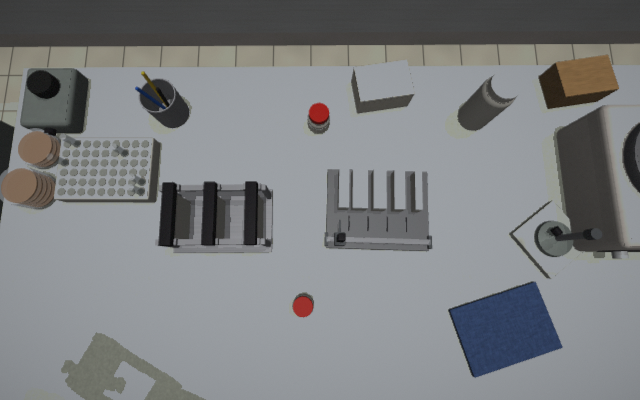

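View pics/side0.png

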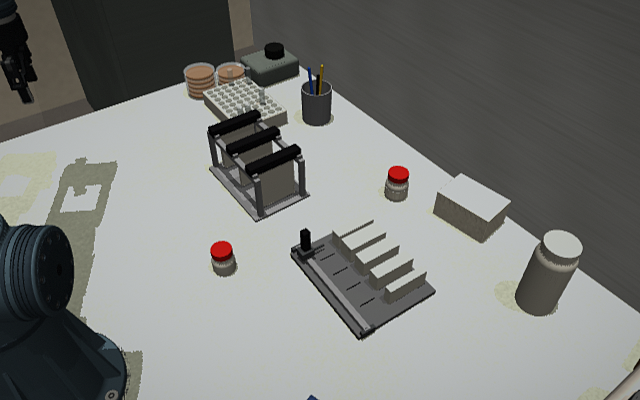

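The top view shows the stand bars at columns about 168, 210 and 251 (row ~213), the rack near (378,210), the knob at (340,238) and the jars at (319,114) and (303,306). The side view shows the middle bar at about (253,140) and the rack near (365,275).

```bash
cat > h.py <<'E'
from bench import ctrl
import cv2,numpy as np
np.set_printoptions(precision=4,suppress=True)
def K(p): f=200/np.tan(np.radians(p["fovy"]/2)); return f,p["cx"],p["cy"]
def ray(p,uv):
    f,cx,cy=K(p);V=np.array(p["view"]);R=V[:3,:3]
    d=R.T@np.array([(uv[0]-cx)/f,-(uv[1]-cy)/f,-1]);return -R.T@V[:3,3],d/np.linalg.norm(d)
def plane(p,uv,z):
    c,d=ray(p,uv);return c+d*(z-c[2])/d[2]
def tri(*obs):
    A=np.zeros((3,3));b=np.zeros(3);L=[ray(*o) for o in obs]
    for c,d in L: M=np.eye(3)-np.outer(d,d);A+=M;b+=M@c
    x=np.linalg.solve(A,b);return x,max(np.linalg.norm((np.eye(3)-np.outer(d,d))@(x-c)) for c,d in L)
def proj(p,X):
    f,cx,cy=K(p);V=np.array(p["view"]);q=V[:3,:3]@X+V[:3,3];return cx-f*q[0]/q[2],cy+f*q[1]/q[2]
def blobs(img,roi,thr,amin=30):
    x0,y0,x1,y1=roi;m=(img[y0:y1,x0:x1].max(2)<thr).astype(np.uint8)
    cs,_=cv2.findContours(m,cv2.RETR_EXTERNAL,cv2.CHAIN_APPROX_NONE)
    return sorted([c+np.array([x0,y0]) for c in cs if cv2.contourArea(c)>amin],key=lambda c:c[:,0,0].mean())
E
python3 - <<'E'
from h import *
for n,roi in(("top",(155,170,280,260)),("top",(325,220,360,255)),("side",(195,100,310,190)),("side",(290,220,320,260))):
    im=cv2.imread(f"pics/{n}0.png");p=ctrl.camera_params(n)
    for c in blobs(im,roi,40,15):
        r=cv2.minAreaRect(c);print(n,cv2.contourArea(c),np.array(r[0]),np.array(r[1]),r[2],plane(p,r[0],.13))
top=ctrl.camera_params("top");sd=ctrl.camera_params("side")
print(ray(top,(0,0))[0],ray(sd,(0,0))[0])
# rack block tops / base corners, jars rough
for uv,z in(((327,170),.052),((428,172),.052),((330,247),.012),((431,248),.012),((319,113),.062),((303,306),.065)):print(uv,plane(top,uv,z))
t=cv2.imread("pics/top0.png");s=cv2.imread("pics/side0.png")
cv2.imwrite("pics/c1.png",np.vstack([cv2.resize(t[160:260,150:310],(800,500),interpolation=2)]))
E
```

```text
top 811.0 [168.0206 214.3031] [14.6558 63.0689] 3.2397000789642334 [0.5434 0.3426 0.13  ]
top 738.0 [209.5313 213.5458] [13.2314 61.5171] 2.544804573059082 [0.5446 0.2581 0.13  ]
top 690.5 [250.5 213. ] [62. 13.] 90.0 [0.5454 0.1747 0.13  ]
top 26.5 [340.5 237.5] [7. 7.] 90.0 [ 0.4949 -0.0077  0.13  ]
side 590.5 [227.1088 129.7491] [31.7086 69.5526] 42.978633880615234 [0.5166 0.3282 0.13  ]
side 1375.0 [262.7992 149.8258] [47.8377 71.777 ] 73.41265869140625 [0.545  0.2158 0.13  ]
side 84.5 [302.7781 253.8241] [24.0208 10.6574] 2.38594388961792 [ 0.4477 -0.0828  0.13  ]
side 175.0 [304.7616 240.0923] [21.9541 10.4189] 82.87498474121094 [ 0.4692 -0.0579  0.13  ]
[0.4385 0.0468 0.8639] [ 0.1252 -0.5781  0.8289]
(327, 170) [0.656  0.0149 0.052 ]
(428, 172) [ 0.6502 -0.2171  0.052 ]
(330, 247) [0.4821 0.0083 0.012 ]
(431, 248) [ 0.4788 -0.226   0.012 ]
(319, 113) [0.791  0.0325 0.062 ]
(303, 306) [0.3555 0.0694 0.065 ]
```

View pics/wrist0.png

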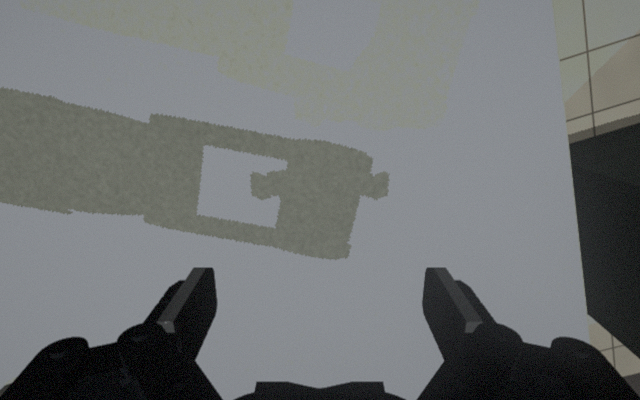

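The wrist picture shows only bare table and its shadow, so I'm moving over the stand.

```bash
python3 jog.py '[[-0.396,-0.176,-0.07,0,0,-0.313,1],[-0.396,-0.176,-0.07,0,0,-0.313,1],[-0.396,-0.176,-0.07,0,0,-0.313,1],[-0.396,-0.176,-0.07,0,0,-0.313,1],[-0.396,-0.176,-0.07,0,0,-0.313,1],[-0.396,-0.176,-0.07,0,0,-0.313,1],[-0.396,-0.176,-0.07,0,0,-0.313,1],[-0.396,-0.176,-0.07,0,0,-0.313,1],[-0.396,-0.176,-0.07,0,0,-0.313,1],[-0.396,-0.176,-0.07,0,0,-0.313,1]]'
python3 - <<'E'
from h import *
p=ctrl.camera_params("wrist");cv2.imwrite("pics/w1.png",ctrl.camera("wrist"));np.save("w1.npy",p,allow_pickle=True)
E
```

```text
time_s: 1.4
eef_pos: [0.4983, 0.2589, 0.3008]
eef_rot: [-0.001, -0.001, 1.0, 0.0]
wrist_force: [-0.2, 0.3, -0.0]
opening: 0.999
grasp_force: 0.0
```

View pics/w1.png

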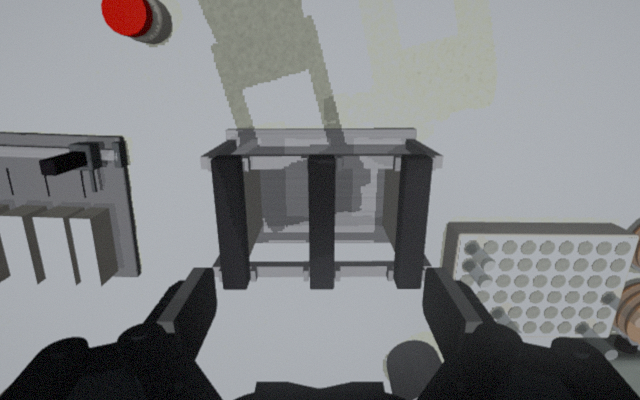

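Wrist view over the stand: bars at columns 217–248, 308–335 and 397–430 (rows 155–288), and the rack to the left with the knob near (65,162). Taking two more views for triangulation and for the rack.

```bash
python3 jog.py '[[0,-0.15,0,0,0,0,1],[0,-0.15,0,0,0,0,1],[0,-0.15,0,0,0,0,1],[0,-0.15,0,0,0,0,1]]'
python3 - <<'E'
from h import *
p=ctrl.camera_params("wrist");cv2.imwrite("pics/w2.png",ctrl.camera("wrist"));np.save("w2.npy",p,allow_pickle=True)
E
python3 jog.py '[[0.02,-0.2,0,0,0,0,1],[0.02,-0.2,0,0,0,0,1],[0.02,-0.2,0,0,0,0,1],[0.02,-0.2,0,0,0,0,1],[0.02,-0.2,0,0,0,0,1]]'
python3 - <<'E'
from h import *
p=ctrl.camera_params("wrist");cv2.imwrite("pics/w3.png",ctrl.camera("wrist"));np.save("w3.npy",p,allow_pickle=True)
a=cv2.imread("pics/w2.png");b=cv2.imread("pics/w3.png")
cv2.imwrite("pics/w23.png",np.vstack([a[60:340],b[20:340]]))
E
```

```text
time_s: 1.95
eef_pos: [0.4992, 0.1075, 0.3014]
eef_rot: [0.0, 0.001, 1.0, 0.0]
wrist_force: [-0.4, 0.6, -0.6]
opening: 1.001
grasp_force: 0.0
time_s: 2.62
eef_pos: [0.4799, -0.0913, 0.3012]
eef_rot: [-0.0, -0.0, 1.0, 0.0]
wrist_force: [0.4, 1.5, -0.0]
opening: 1.002
grasp_force: 0.0
```

View pics/w23.png

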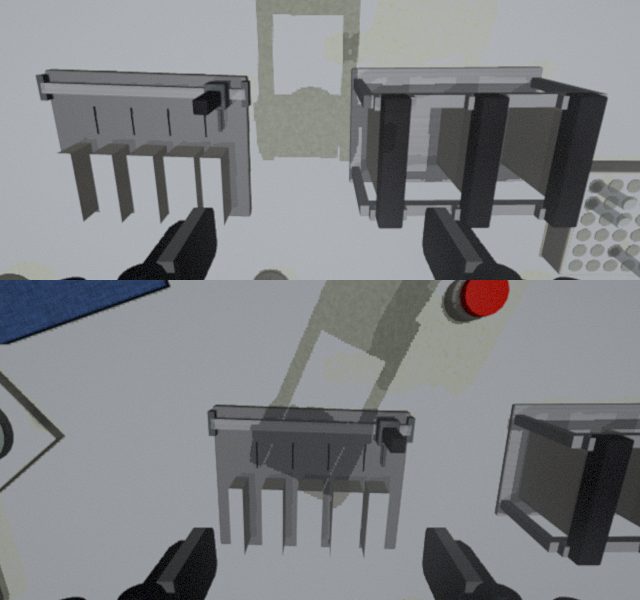

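Upper half (w2) shows the rack on the left and the stand on the right. Lower half (w3) shows the rack at columns 210–413, with the knob near (395,177) in the unshifted image. I'll enlarge the rack for its edges and measure the bars numerically.

```bash
python3 - <<'E'
from h import *
P={k:np.load(k+".npy",allow_pickle=True).item() for k in("w1","w2","w3")}
I={k:cv2.imread(f"pics/{k}.png") for k in P}
cv2.imwrite("pics/c3.png",cv2.resize(I["w3"][120:295,200:420],None,fx=3.4,fy=3.4,interpolation=cv2.INTER_NEAREST))
def corners(k,roi,thr):
    out=[]
    for c in blobs(I[k],roi,thr,300):
        c=c[:,0,:].astype(float);s=c.sum(1);d=c[:,0]-c[:,1]
        out.append(np.array([c[s.argmin()],c[d.argmax()],c[s.argmax()],c[d.argmin()]]))
    return out #TL TR BR BL
for thr in(40,55):
  for k,roi in(("w1",(205,140,440,300)),("w2",(370,140,610,290))):
    for c in corners(k,roi,thr):print(thr,k,c.tolist())
E
```

```text
40 w1 [[214.0, 157.0], [240.0, 156.0], [247.0, 259.0], [245.0, 259.0]]
40 w1 [[309.0, 155.0], [333.0, 155.0], [323.0, 218.0], [310.0, 225.0]]
40 w2 [[475.0, 154.0], [506.0, 157.0], [464.0, 266.0], [460.0, 264.0]]
40 w2 [[568.0, 153.0], [590.0, 153.0], [558.0, 255.0], [546.0, 255.0]]
55 w1 [[220.0, 150.0], [234.0, 142.0], [244.0, 288.0], [224.0, 287.0]]
55 w1 [[309.0, 155.0], [334.0, 155.0], [332.0, 254.0], [310.0, 261.0]]
55 w1 [[402.0, 154.0], [430.0, 157.0], [419.0, 272.0], [396.0, 282.0]]
55 w1 [[428.0, 268.0], [434.0, 270.0], [439.0, 299.0], [424.0, 299.0]]
55 w2 [[382.0, 154.0], [409.0, 156.0], [400.0, 261.0], [380.0, 261.0]]
55 w2 [[475.0, 153.0], [507.0, 158.0], [487.0, 286.0], [460.0, 288.0]]
55 w2 [[567.0, 152.0], [605.0, 157.0], [575.0, 285.0], [545.0, 279.0]]
```

View pics/c3.png

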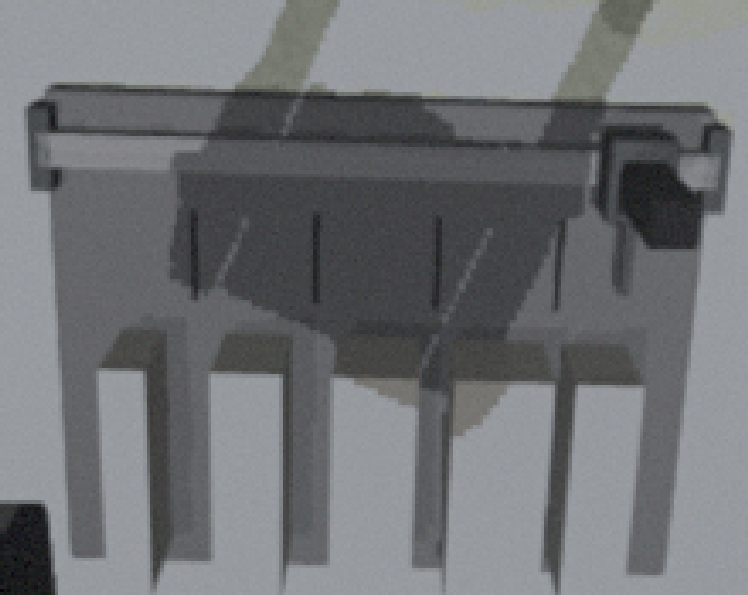

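The enlarged rack shows the slot gaps clearly along the block front edge (crop row ~375), with slot 4 at columns 147–210 and slot 1 near 560. The tick marks are at crop columns 193, 317, 437 and 558, and the knob top is at about (665,215). I'll get sub-pixel edges from intensity profiles.

```bash
cat >> h.py <<'E'
def edges(g,row,c0,c1,n=3,thr=12):
    r=cv2.GaussianBlur(g[row-n:row+n+1].astype(float).mean(0)[None],(5,1),0.8)[0];d=np.gradient(r);o=[]
    for i in range(c0,c1):
        if abs(d[i])>thr and abs(d[i])>=abs(d[i-1]) and abs(d[i])>abs(d[i+1]):
            a,b,c=abs(d[i-1]),abs(d[i]),abs(d[i+1]);o.append((round(i+.5*(a-c)/(a-2*b+c),2),int(round(d[i]))))
    return o
E
python3 - <<'E'
from h import *
P={k:np.load(k+".npy",allow_pickle=True).item() for k in("w1","w2","w3")}
G={k:cv2.cvtColor(cv2.imread(f"pics/{k}.png"),6) for k in P}
print("rack top rows")
for r in(236,244,260,270):print(r,edges(G["w3"],r,215,400,1,8))
print("ticks");
for r in(190,198):print(r,edges(G["w3"],r,220,400,1,6))
print("w2 rack");
for r in(216,230):print(r,edges(G["w2"],r,60,250,1,8))
for k,rs,c in(("w1",(175,200,225,255,275),(295,345)),("w2",(175,200,225,255,275),(440,515))):
    for r in rs:print(k,r,edges(G[k],r,*c,2,8))
for k,cs in(("w1",(315,320,328)),("w2",(468,475,482))):
    for c in cs:print(k,"col",c,edges(G[k].T,c,140,310,2,8))
p=P["w3"]
# finger centre check
print(proj(p,np.array([.4799,-.0913,.3012])),proj(p,np.array([.4799,-.0913,.32])))
print("fingers",edges(G["w3"],290,150,480,1,8))
E
```

```text
rack top rows
236 [(np.float64(217.5), -18), (np.float64(228.15), 19), (np.float64(242.25), -31), (np.float64(248.93), 10), (np.float64(260.94), 18), (np.float64(282.27), -30), (np.float64(285.23), 8), (np.float64(296.93), 18), (np.float64(333.13), 15), (np.float64(346.65), 9), (np.float64(362.54), -29), (np.float64(368.58), 26), (np.float64(388.87), -17)]
244 [(np.float64(217.89), -19), (np.float64(228.64), 17), (np.float64(242.5), -30), (np.float64(249.01), 8), (np.float64(261.09), 19), (np.float64(282.28), -30), (np.float64(285.19), 8), (np.float64(296.75), 17), (np.float64(322.15), -21), (np.float64(329.27), -10), (np.float64(332.36), 16), (np.float64(341.24), 9), (np.float64(362.09), -29), (np.float64(367.93), 29), (np.float64(388.1), -17)]
260 [(np.float64(218.79), -19), (np.float64(229.26), 18), (np.float64(243.08), -30), (np.float64(261.27), 18), (np.float64(282.26), -29), (np.float64(296.34), 18), (np.float64(321.44), -21), (np.float64(331.67), 25), (np.float64(360.85), -28), (np.float64(366.53), 26), (np.float64(386.45), -17), (np.float64(398.03), 18)]
270 [(np.float64(219.
[... 2737 characters left out ...]
p.float64(287.36), 41), (np.float64(293.1), -18), (np.float64(296.1), -17)]
w2 col 482 [(np.float64(142.88), -18), (np.float64(152.26), -25), (np.float64(287.37), 41), (np.float64(303.49), -23)]
(np.float64(319.44855672155745), np.float64(267.75340301438183)) (np.float64(319.50679811547093), np.float64(291.0809285233487))
fingers [(np.float64(166.73), -37), (np.float64(177.11), 9), (np.float64(191.64), -9), (np.float64(215.53), 37), (np.float64(243.53), -18), (np.float64(246.29), 20), (np.float64(281.25), -11), (np.float64(283.98), 13), (np.float64(328.67), -8), (np.float64(331.09), 10), (np.float64(361.55), -22), (np.float64(364.39), 23), (np.float64(423.04), -36), (np.float64(472.15), 29)]
```

```bash
python3 - <<'E'
from h import *
from scipy.optimize import brentq
P={k:np.load(k+".npy",allow_pickle=True).item() for k in("w1","w2","w3")}
def line(k,pts,z):
    X=np.array([plane(P[k],q,z) for q in pts]);return np.polyfit(X[:,0],X[:,1],1)
def height(k1,l1,k2,l2,x): 
    f=lambda z:np.polyval(line(k1,l1,z),x)-np.polyval(line(k2,l2,z),x)
    return brentq(f,-.1,.25)
w1e=[(334.86,175),(334.16,225),(333.86,255)];w2e=[(506.55,175),(502.31,200),(498.49,225),(493.72,255),(490.62,275)]
z=height("w1",w1e,"w2",w2e,.545);print("bar top z",z)
print("corner",tri((P["w1"],(333.7,288.86)),(P["w2"],(488.7,287.37))))
for zz in(z,.137):
    c=[((308.11+334.56)/2,200),((308.57+334.16)/2,225),((308.94+333.86)/2,255)]
    l=line("w1",c,zz);xf=plane(P["w1"],(321.4,288.86),zz)
    print("bar yaw",l[0],"far end",xf,"centre",xf[0]-.065,np.polyval(l,xf[0]-.065))
W3={244:[242.5,261.09,282.28,296.75,322.15,332.36,362.09,367.93],260:[243.08,261.27,282.26,296.34,321.44,331.67,360.85,366.53],270:[243.39,261.42,282.15,296.15,321.09,331.19,359.93,365.78]}
W2={216:[70.57,89.39,111.44,126.02,152.39,162.72],230:[73.31,91.84,113.64,127.94,153.90,163.97]}
H=[]
for i in range(6): H.append(height("w3",[(W3[r][i],r) for r in W3],"w2",[(W2[r][i],r) for r in W2],.58))
print("rack top z",np.array(H))
zr=.052
for i in range(4):
    l=line("w3",[((W3[r][2*i]+W3[r][2*i+1])/2,r) for r in W3],zr)
    m=line("w2",[((W2[r][2*i]+W2[r][2*i+1])/2,r) for r in W2],zr) if i<3 else None
    print("slot",4-i,l,"y@.58",np.polyval(l,.58), None if m is None else np.polyval(m,.58))
t=[256.4,292.25,328.28,363.6]
print("ticks",[plane(P["w3"],(c,198),.012) for c in t])
G=cv2.cvtColor(cv2.imread("pics/w3.png"),6);G2=cv2.cvtColor(cv2.imread("pics/w2.png"),6)
print("front edges w3",{c:edges(G.T,c,210,250,1,5) for c in(236,272,310,340,378)})
print("back base w3",{c:edges(G.T,c,270,310,1,5) for c in(224,255,288,392)})
print("front base w3",{c:edges(G.T,c,135,165,1,5) for c in(225,240,390)})
print("front w2",{c:edges(G2.T,c,195,225,1,5) for c in(65,100,140,180)})
E
```

```text
bar top z 0.13602411525640978
corner (array([0.6119, 0.2729, 0.1361]), np.float64(9.333885222003942e-05))
bar yaw 0.0034184431851105863 far end [0.6118 0.2609 0.136 ] centre 0.5468070628012016 0.26070767420524715
bar yaw 0.0034184431851082366 far end [0.6112 0.2609 0.137 ] centre 0.5461985545089285 0.2607006601380291
rack top z [0.0518 0.0525 0.0517 0.0525 0.0518 0.0523]
slot 4 [-0.038  -0.1496] y@.58 -0.17169667413971296 -0.1717813982023476
slot 3 [-0.0396 -0.1037] y@.58 -0.1266448198592744 -0.12669150102890808
slot 2 [-0.0335 -0.0622] y@.58 -0.08161036882876965 -0.08162757231015479
slot 1 [-0.0372 -0.0149] y@.58 -0.03648669118075581 None
ticks [array([ 0.5401, -0.1705,  0.012 ]), array([ 0.5402, -0.1253,  0.012 ]), array([ 0.5403, -0.0799,  0.012 ]), array([ 0.5403, -0.0353,  0.012 ])]
front edges w3 {236: [(np.float64(216.29), -8), (np.float64(228.17), 28)], 272: [(np.float64(217.56), -5), (np.float64(229.43), 26)], 310: [(np.float64(230.7), 16), (np.float64(234.31), 9)], 340: [(np.float64(231.42), 15), (np.float64(244.74), 12)], 378: [(np.float64(220.59), -6), (np.float64(232.63), 28)]}
back base w3 {224: [(np.float64(283.64), 20)], 255: [(np.float64(284.49), 18)], 288: [(np.float64(285.48), 17)], 392: [(np.float64(288.69), 18)]}
front base w3 {225: [(np.float64(144.05), -31), (np.float64(147.12), 11), (np.float64(156.37), -10), (np.float64(159.26), 22)], 240: [(np.float64(144.85), -33), (np.float64(147.72), 11), (np.float64(156.89), -12), (np.float64(159.88), 24)], 390: [(np.float64(149.91), -34), (np.float64(152.8), 10), (np.float64(156.23), -16), (np.float64(160.94), 12)]}
front w2 {65: [(np.float64(208.48), -8), (np.float64(212.85), 32)], 100: [(np.float64(207.8), -10), (np.float64(214.04), 31)], 140: [(np.float64(205.55), -9), (np.float64(215.35), 31)], 180: [(np.float64(204.94), -9), (np.float64(216.61), 32)]}
```

```bash
python3 - <<'E'
from h import *
p=np.load("w3.npy",allow_pickle=True).item()
F=np.array([plane(p,q,.052) for q in((236,228.17),(272,229.43),(310,230.7),(340,231.42),(378,232.63))])[:,:2]
B=np.array([plane(p,q,.012) for q in((224,283.64),(255,284.49),(288,285.48),(392,288.69))])[:,:2]
a=np.polyfit(F[:,1],F[:,0],1);b=np.polyfit(B[:,1],B[:,0],1);print("front yaw",-a[0],"back yaw",-b[0])
yaw=-.038;ex=np.array([np.cos(yaw),np.sin(yaw)]);ey=np.array([-ex[1],ex[0]])
ym=np.mean([-.1717,-.12665,-.08162,-.03649]);M=np.array([.58,ym])
print("front u",(F@ex).mean()+.045,"back u",(B@ex).mean()-.055,"v",M@ey)
u=((F@ex).mean()+.045)*.5+((B@ex).mean()-.055)*.5;v=M@ey
for i,y in enumerate((.0675,.0225,-.0225,-.0675)):print("slot",i+1,u*ex+(v+y)*ey)
for i,j in enumerate((.0375,.0825,.1275,.1725)):print("knob for slot",i+1,(u-.115)*ex+(v+.105-j)*ey)
E
python3 jog.py '[[-0.067,0.352,0,0,0,0,0.6],[-0.067,0.352,0,0,0,0,0.6],[-0.067,0.352,0,0,0,0,0.6],[-0.067,0.352,0,0,0,0,0.6],[-0.067,0.352,0,0,0,0,0.6],[-0.067,0.352,0,0,0,0,0.6],[-0.067,0.352,0,0,0,0,0.6],[-0.067,0.352,0,0,0,0,0.6]]'
```

```text
front yaw -0.035078590209079934 back yaw -0.03614910355552518
front u 0.6161902104702531 back u 0.6157482709564125 v -0.08200514192552176
slot 1 [ 0.615  -0.0379]
slot 2 [ 0.6133 -0.0829]
slot 3 [ 0.6116 -0.1278]
slot 4 [ 0.6098 -0.1728]
knob for slot 1 [ 0.5001 -0.0335]
knob for slot 2 [ 0.4983 -0.0785]
knob for slot 3 [ 0.4966 -0.1235]
knob for slot 4 [ 0.4949 -0.1684]
time_s: 3.68
eef_pos: [0.5454, 0.2615, 0.3009]
eef_rot: [-0.0, -0.002, 1.0, -0.0]
wrist_force: [0.3, -0.6, -0.4]
opening: 0.602
grasp_force: 0.0
```

```bash
python3 jog.py '[[-0.001,-0.0005,0.06,0,0,0,0.6],[-0.001,-0.0005,0.12,0,0,0,0.6],[-0.001,-0.0005,0.16,0,0,0,0.6],[-0.001,-0.0005,0.189,0,0,0,0.6],[-0.001,-0.0005,0.189,0,0,0,0.6],[-0.001,-0.0005,0.189,0,0,0,0],[-0.001,-0.0005,0.189,0,0,0,0],[-0.001,-0.0005,0.189,0,0,0,0],[-0.001,-0.0005,0.189,0,0,0,0],[-0.001,-0.0005,0.189,0,0,0,0]]'
```

```text
time_s: 4.92
eef_pos: [0.549, 0.2597, 0.1147]
eef_rot: [0.002, -0.0, 1.0, 0.0]
wrist_force: [-1.8, -0.4, 6.6]
opening: 0.265
grasp_force: 59.9
```

```bash
python3 jog.py '[[0,0,-0.03,0,0,0,0],[0,0,-0.06,0,0,0,0],[0,0,-0.12,0,0,0,0],[0,0,-0.18,0,0,0,0],[0,0,-0.19,0,0,0,0],[0,0,-0.19,0,0,0,0]]'
python3 - <<'E'
from h import *
for i in range(4):
    p=ctrl.camera_params("side");im=ctrl.camera("side");o=ctrl.get_obs();print(o["eef_pos"],o["wrist_force"])
a=proj(p,np.array([.55,.26,.3]));print(a)
x,y=int(a[0]),int(a[1]);x0=max(0,x-100);y0=max(0,y-80)
cv2.imwrite("pics/s1.png",cv2.resize(im[y0:y0+200,x0:x0+260],None,fx=3,fy=3,interpolation=0));print(x0,y0)
cv2.imwrite("pics/s1full.png",im)
E
```

```text
time_s: 5.68
eef_pos: [0.5477, 0.2594, 0.3031]
eef_rot: [0.001, -0.0, 1.0, 0.0]
wrist_force: [-0.1, -0.2, -1.1]
opening: 0.266
grasp_force: 60.1
[0.547  0.2591 0.3012] [ 0.2616  1.1365 -0.8291]
[0.5466 0.259  0.3002] [ 0.096   0.1695 -2.5342]
[0.5465 0.259  0.2998] [ 0.3529  0.473  -1.4009]
[0.5465 0.259  0.2998] [-0.0823  0.3762 -1.674 ]
(np.float64(247.42244192303775), np.float64(71.84927628347225))
147 0
```

View pics/s1.png

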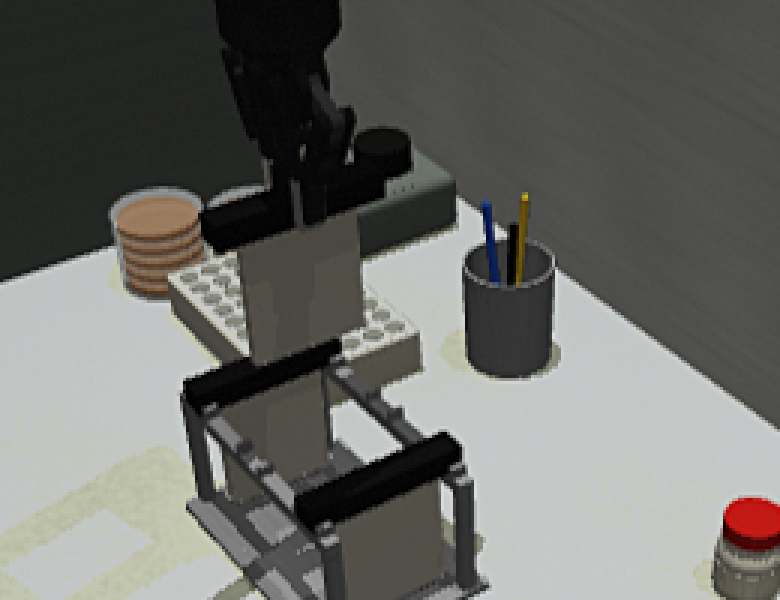

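The side view shows the cassette hanging upright and centred in the gripper (crop about (300,270)), with the two neighbours still in place. Moving on to above slot 1.

```bash
python3 jog.py '[[-0.0685,-0.297,0,0,0,0.036,0],[-0.0685,-0.297,0,0,0,0.036,0],[-0.0685,-0.297,0,0,0,0.036,0],[-0.0685,-0.297,0,0,0,0.036,0],[-0.0685,-0.297,0,0,0,0.036,0],[-0.0685,-0.297,0.05,0,0,0.036,0],[-0.0685,-0.297,0.1,0,0,0.036,0],[-0.0685,-0.297,0.12,0,0,0.036,0],[-0.0685,-0.297,0.12,0,0,0.036,0],[-0.0685,-0.297,0.12,0,0,0.036,0]]'
python3 - <<'E'
from h import *
from scipy.spatial.transform import Rotation as R
for n in("top","side","wrist"):
    im=ctrl.camera(n);cv2.imwrite(f"pics/b_{n}.png",im)
o=ctrl.get_obs();print(o["eef_pos"],o["eef_rot"],o["wrist_force"],R.from_quat(np.roll(o["eef_rot"],-1)).as_matrix())
t=cv2.imread("pics/b_side.png");u=cv2.imread("pics/b_top.png")
cv2.imwrite("pics/b.png",np.hstack([cv2.resize(t[130:330,260:460],None,fx=3,fy=3,interpolation=0),cv2.resize(u[140:240,320:386],None,fx=3,fy=6,interpolation=0)]))
E
```

```text
time_s: 7.12
eef_pos: [0.6175, -0.0378, 0.1845]
eef_rot: [0.002, 0.018, 1.0, -0.0]
wrist_force: [-0.2, 0.4, -1.2]
opening: 0.269
grasp_force: 60.1
[ 0.6174 -0.0378  0.1846] [ 0.0018  0.0177  0.9998 -0.0005] [ 0.0947 -0.2235 -1.5742] [[-0.9994  0.0354  0.0037]
 [ 0.0354  0.9994 -0.001 ]
 [-0.0037 -0.0008 -1.    ]]
```

View pics/b.png

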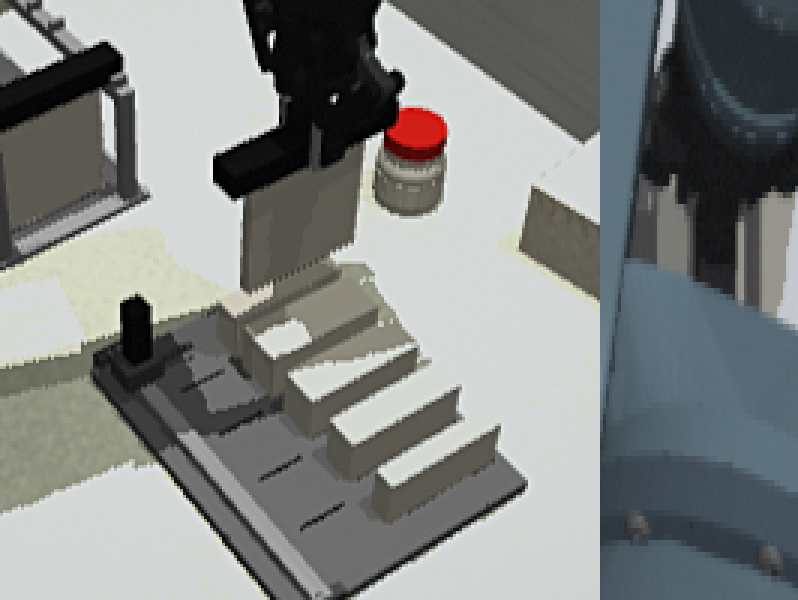

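The picture shows the cassette upright above slot 1 with its lower edge clear of the block tops. Its near lower corner is at side pixel (342,227). Lowering gently.

```bash
python3 jog.py '[[0,0,0.02,0,0,0,0],[0,0,0.026,0,0,0,0],[0,0,0.026,0,0,0,0],[0,0,0.026,0,0,0,0]]'
python3 jog.py '[[0,0,0.003,0,0,0,0],[0,0,0.003,0,0,0,0],[0,0,0.003,0,0,0,0]]'
python3 - <<'E'
from h import *
im=ctrl.camera("side");cv2.imwrite("pics/d_side.png",im);o=ctrl.get_obs();print(o["eef_pos"],o["wrist_force"],o["torque"])
E
```

```text
time_s: 7.78
eef_pos: [0.6162, -0.0377, 0.1563]
eef_rot: [0.0, 0.018, 1.0, -0.0]
wrist_force: [0.4, 0.9, -0.9]
opening: 0.271
grasp_force: 60.1
time_s: 8.15
eef_pos: [0.6162, -0.0377, 0.1534]
eef_rot: [0.0, 0.018, 1.0, -0.0]
wrist_force: [-0.4, 0.2, -1.2]
opening: 0.267
grasp_force: 60.1
[ 0.6162 -0.0377  0.1534] [-0.1724 -0.2651 -1.4773] [ 0.0114  0.0045 -0.0118]
```

```bash
for i in 1; do :; done; python3 jog.py '[[0,0,0.002,0,0,0,0],[0,0,0.002,0,0,0,0],[0,0,0.002,0,0,0,0]]' | grep -E 'pos|force'; python3 jog.py '[[0,0,0.002,0,0,0,0],[0,0,0.002,0,0,0,0],[0,0,0.002,0,0,0,0]]' | grep -E 'pos|force'
```

```text
eef_pos: [0.6164, -0.0378, 0.1518]
wrist_force: [-1.5, 0.1, 3.3]
grasp_force: 60.6
eef_pos: [0.6167, -0.0378, 0.1518]
wrist_force: [-5.7, 1.6, 14.4]
grasp_force: 62.3
```

Contact is felt at the slot 1 mouth at TCP z 0.1518 (about 15 N), and it does not enter. On to slot 2.

```bash
python3 jog.py '[[0,0,-0.014,0,0,0,0],[0,0,-0.014,0,0,0,0],[0,-0.045,-0.014,0,0,0,0],[0,-0.045,-0.014,0,0,0,0],[0,-0.045,-0.014,0,0,0,0],[0,-0.045,-0.005,0,0,0,0],[0,-0.045,-0.005,0,0,0,0],[0,-0.045,-0.002,0,0,0,0],[0,-0.045,-0.002,0,0,0,0]]' | grep -E 'pos|force'
python3 jog.py '[[0,0,0.002,0,0,0,0],[0,0,0.002,0,0,0,0],[0,0,0.002,0,0,0,0]]' | grep -E 'pos|force'
```

```text
eef_pos: [0.6144, -0.0823, 0.151]
wrist_force: [-0.3, 0.1, -1.5]
grasp_force: 60.1
eef_pos: [0.6146, -0.0827, 0.1494]
wrist_force: [-0.4, 0.1, -2.6]
grasp_force: 60.1
```

```bash
python3 jog.py '[[0,0,0.002,0,0,0,0],[0,0,0.002,0,0,0,0],[0,0,0.002,0,0,0,0]]' | grep -E 'pos|force'
python3 jog.py '[[0,0,0.002,0,0,0,0],[0,0,0.002,0,0,0,0],[0,0,0.002,0,0,0,0]]' | grep -E 'pos|force'
```

```text
eef_pos: [0.6145, -0.0826, 0.1472]
wrist_force: [0.5, 0.7, -1.9]
grasp_force: 60.1
eef_pos: [0.6145, -0.0826, 0.1452]
wrist_force: [0.8, -1.1, -1.7]
grasp_force: 60.1
```

It passes the mouth freely with no force, so slot 2 accepts it. Continuing down.

```bash
python3 jog.py '[[0,0,0.003,0,0,0,0],[0,0,0.006,0,0,0,0],[0,0,0.009,0,0,0,0],[0,0,0.012,0,0,0,0],[0,0,0.012,0,0,0,0]]' | grep -E 'pos|force'
python3 jog.py '[[0,0,0.004,0,0,0,0],[0,0,0.008,0,0,0,0],[0,0,0.012,0,0,0,0],[0,0,0.015,0,0,0,0],[0,0,0.015,0,0,0,0]]' | grep -E 'pos|force'
python3 - <<'E'
from h import *
im=ctrl.camera("side");o=ctrl.get_obs();print(o["eef_pos"],o["wrist_force"])
cv2.imwrite("pics/e.png",cv2.resize(im[130:330,260:460],None,fx=3,fy=3,interpolation=0))
E
```

```text
eef_pos: [0.6142, -0.0826, 0.1328]
wrist_force: [-0.7, 0.1, -0.9]
grasp_force: 60.1
eef_pos: [0.6143, -0.0826, 0.1179]
wrist_force: [-0.2, -0.6, -1.3]
grasp_force: 60.1
[ 0.6144 -0.0826  0.1181] [ 0.177  -0.9019 -1.247 ]
```

View pics/e.png

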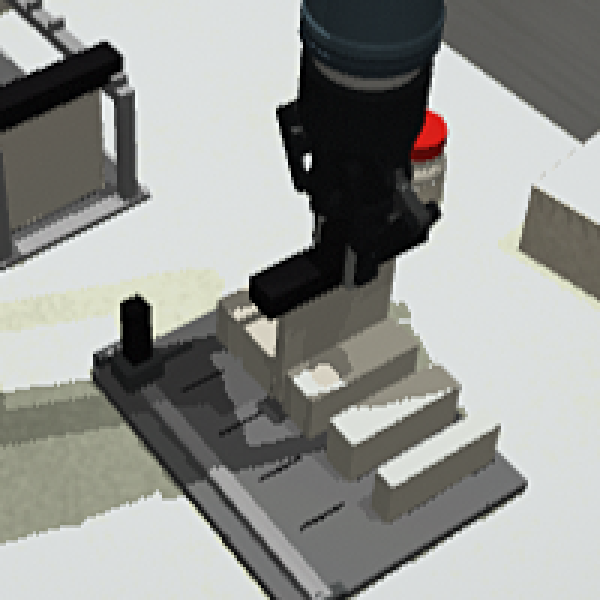

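The picture shows the slab deep in slot 2 (crop about (330,350)) and upright. About 6 mm remain to the floor.

```bash
python3 jog.py '[[0,0,0.003,0,0,0,0],[0,0,0.005,0,0,0,0],[0,0,0.005,0,0,0,0]]' | grep -E 'pos|force'
python3 jog.py '[[0,0,0.0015,0,0,0,0],[0,0,0.0015,0,0,0,0],[0,0,0.0015,0,0,0,0]]' | grep -E 'pos|force'
```

```text
eef_pos: [0.6144, -0.0826, 0.113]
wrist_force: [0.5, -0.7, -1.0]
grasp_force: 60.1
eef_pos: [0.6146, -0.0827, 0.1119]
wrist_force: [-0.6, 0.2, -0.2]
grasp_force: 60.3
```

```bash
python3 jog.py '[[0,0,0.001,0,0,0,0],[0,0,0.001,0,0,0,0],[0,0,0.001,0,0,0,0]]' | grep -E 'pos|force'
```

```text
eef_pos: [0.6147, -0.0828, 0.1119]
wrist_force: [-2.2, -0.2, 6.6]
grasp_force: 61.2
```

It is on the floor. Releasing and rising, then looking for the knob.

```bash
python3 jog.py '[[0,0,0,0,0,0,0.3],[0,0,0,0,0,0,0.6],[0,0,0,0,0,0,0.6],[0,0,0,0,0,0,0.6],[0,0,-0.03,0,0,0,0.6],[0,0,-0.08,0,0,0,0.6],[0,0,-0.14,0,0,0,0.6],[0.06,0.04,-0.17,0,0,0,0.6],[0.1,0.06,-0.17,0,0,0,0.6],[0.1,0.06,-0.17,0,0,0,0.6]]' | grep -E 'pos|force|open'
python3 - <<'E'
from h import *
p=ctrl.camera_params("wrist");im=ctrl.camera("wrist");print(ctrl.get_obs()["eef_pos"]);np.save("w4.npy",p,allow_pickle=True);cv2.imwrite("pics/w4.png",im)
print([proj(p,np.array([.5,y,.094])) for y in(-.01,-.0785)])
E
```

```text
eef_pos: [0.5139, -0.017, 0.2813]
wrist_force: [-0.4, 0.2, -0.3]
opening: 0.598
grasp_force: 0.0
[ 0.5158 -0.0182  0.2815]
[(np.float64(326.291392786834), np.float64(155.07389416230225)), (np.float64(252.6369218294623), np.float64(157.62814867093408))]
```

View pics/w4.png

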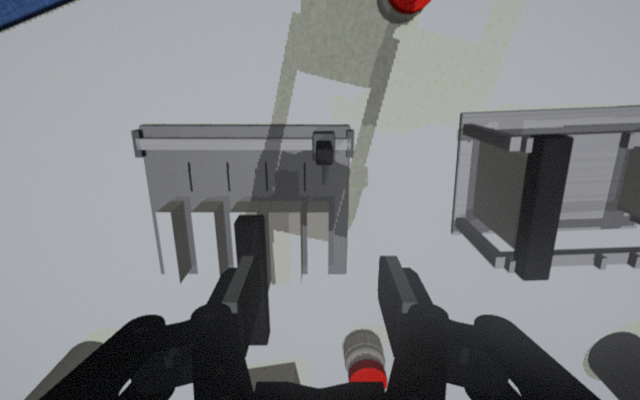

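The wrist view shows the cassette released in slot 2 (bar at columns 236–270), the pointer knob at about (324,150), and ticks at columns 190, 228, 266 and 305. Measuring the knob and the seated bar.

```bash
python3 - <<'E'
from h import *
P={k:np.load(k+".npy",allow_pickle=True).item() for k in("w3","w4")}
G={k:cv2.cvtColor(cv2.imread(f"pics/{k}.png"),6) for k in P}
B={}
for k,roi in(("w4",(305,130,345,180)),("w3",(375,150,410,200))):
    for c in blobs(cv2.imread(f"pics/{k}.png"),roi,45,20):
        c=c[:,0];print(k,c.min(0),c.max(0))
for r in(140,145,150,155,160):print(r,edges(G["w4"],r,305,345,1,6))
print("col",edges(G["w4"].T,324,125,185,1,6))
for r in(165,172,180,185):print("w3",r,edges(G["w3"],r,375,415,1,6))
print("bar",edges(G["w4"],225,225,285,1,6),edges(G["w4"],245,225,285,1,6),"near end",edges(G["w4"].T,252,195,230,1,5))
print("plane knob",plane(P["w4"],(324,145),.094),"bar",plane(P["w4"],(251,217),.134))
E
```

```text
w4 [316 141] [332 164]
w3 [382 168] [405 191]
140 [(np.float64(311.37), -23), (np.float64(316.83), -10), (np.float64(329.98), 7), (np.float64(335.01), 19)]
145 [(np.float64(311.62), -25), (np.float64(315.71), -21), (np.float64(331.37), 18), (np.float64(334.61), 22)]
150 [(np.float64(311.33), -12), (np.float64(315.39), -17), (np.float64(333.82), 21)]
155 [(np.float64(311.89), -8), (np.float64(315.19), -7), (np.float64(333.91), 19)]
160 [(np.float64(315.17), -11), (np.float64(333.93), 17)]
col [(np.float64(130.32), -22), (np.float64(133.51), 13), (np.float64(140.07), -19), (np.float64(149.24), 6), (np.float64(164.39), 8)]
w3 165 [(np.float64(375.81), -23), (np.float64(379.66), 13), (np.float64(399.96), 7), (np.float64(414.15), 26)]
w3 172 [(np.float64(375.19), -28), (np.float64(378.54), 12), (np.float64(381.77), -16), (np.float64(399.54), 26), (np.float64(410.02), -12), (np.float64(413.32), 24)]
w3 180 [(np.float64(374.72), -17), (np.float64(377.98), 11), (np.float64(381.3), -13), (np.float64(406.1), 13), (np.float64(412.3), 24)]
w3 185 [(np.float64(376.8), -7), (np.float64(380.07), -6), (np.float64(385.34), -12), (np.float64(405.88), 32)]
bar [(np.float64(224.52), 10), (np.float64(229.96), 23), (np.float64(233.81), -47), (np.float64(264.25), 13), (np.float64(268.26), 14)] [(np.float64(226.27), 11), (np.float64(231.63), 22), (np.float64(235.46), -44), (np.float64(265.34), 11), (np.float64(271.93), 21)] near end [(np.float64(196.73), -7), (np.float64(211.31), 14), (np.float64(214.55), -28)]
plane knob [ 0.4906 -0.0118  0.094 ] bar [ 0.5438 -0.0769  0.134 ]
```

```bash
python3 - <<'E'
from h import *
P={k:np.load(k+".npy",allow_pickle=True).item() for k in("w3","w4")}
print("+x+y top corner",tri((P["w3"],(406,191.3)),(P["w4"],(333.9,164.4))))
for z in(.094,):
    k=plane(P["w4"],(324.55,156.8),z);print("knob",k)
    ex=np.array([np.cos(-.037),np.sin(-.037)]);ey=np.array([-ex[1],ex[0]])
    s2=np.array([.6133,-.0829]);print("rel slot2 (x,y)",(k[:2]-s2)@ex,(k[:2]-s2)@ey)
    o=ctrl.get_obs()["eef_pos"];d=k[:2]-o[:2];print(o,"move tool dx,dy",-(d@ex),d@ey)
E
```

```text
+x+y top corner (array([ 0.5087, -0.0027,  0.0911]), np.float64(0.0010085656512612438))
knob [ 0.5016 -0.0117  0.094 ]
rel slot2 (x,y) -0.11429485539014858 0.0670542905355884
[ 0.5158 -0.0182  0.2815] move tool dx,dy 0.01443259380707307 0.006002405860854213
```

```bash
python3 jog.py '[[0.0145,0.006,0.06,0,0,0,0.6],[0.0145,0.006,0.12,0,0,0,0.6],[0.0145,0.006,0.17,0,0,0,0.6],[0.0145,0.006,0.2,0,0,0,0.6],[0.0145,0.006,0.211,0,0,0,0.6],[0.0145,0.006,0.211,0,0,0,0.6],[0.0145,0.006,0.211,0,0,0,0],[0.0145,0.006,0.211,0,0,0,0],[0.0145,0.006,0.211,0,0,0,0],[0.0145,0.006,0.211,0,0,0,0]]' | grep -E 'pos|force|open'
```

```text
eef_pos: [0.5037, -0.0129, 0.0714]
wrist_force: [-0.9, 0.3, 6.0]
opening: 0.175
grasp_force: 58.7
```

```bash
python3 jog.py '[[0,-0.015,0,0,0,0,0],[0,-0.03,0,0,0,0,0],[0,-0.045,0,0,0,0,0],[0,-0.06,0,0,0,0,0],[0,-0.066,0,0,0,0,0],[0,-0.066,0,0,0,0,0],[0,-0.066,0,0,0,0,0]]' | grep -E 'pos|force|open'
```

```text
eef_pos: [0.5013, -0.0795, 0.0714]
wrist_force: [-0.4, -1.2, 5.8]
opening: 0.171
grasp_force: 58.8
```

```bash
python3 jog.py '[[0,0,0,0,0,0,0.3],[0,0,0,0,0,0,0.5],[0,0,0,0,0,0,0.5],[0,0,0,0,0,0,0.5],[0,0,-0.04,0,0,0,0.5],[0,0,-0.1,0,0,0,0.5],[0,0,-0.16,0,0,0,0.5],[0,0,-0.21,0,0,0,0.5],[0,0,-0.21,0,0,0,0.5],[0,0,-0.21,0,0,0,0.5]]' | grep -E 'pos|force|open'
python3 - <<'E'
from h import *
p=ctrl.camera_params("wrist");im=ctrl.camera("wrist");cv2.imwrite("pics/w5.png",im);G=cv2.cvtColor(im,6)
a=proj(p,np.array([.499,-.0785,.094]));print("expected knob",a)
for r in(int(a[1])-3,int(a[1]),int(a[1])+3):print(edges(G,r,int(a[0])-25,int(a[0])+25,1,6))
print("col",edges(G.T,int(a[0]),int(a[1])-25,int(a[1])+25,1,6))
b=proj(p,np.array([.57,-.0813,.134]));print("exp bar",b)
for x in(.56,.59,.62):
    b=proj(p,np.array([x,-.0829-.037*(x-.6133),.134]));print(b,edges(G,int(b[1]),int(b[0])-35,int(b[0])+35,1,10))
b=proj(p,np.array([.548,-.0805,.134]));print("near end",b,edges(G.T,int(b[0]),int(b[1])-15,int(b[1])+15,1,8))
# ticks and stand bars
t=proj(p,np.array([.54,-.0799,.012]));print("tick2",t,edges(G,int(t[1]),int(t[0])-12,int(t[0])+12,1,6))
print(ctrl.get_obs()["time_s"])
E
```

```text
eef_pos: [0.4997, -0.0784, 0.2791]
wrist_force: [-0.2, -0.2, -0.7]
opening: 0.5
grasp_force: 0.0
expected knob (np.float64(319.1263784202918), np.float64(169.95544594752542))
[(np.float64(309.1), -10), (np.float64(326.8), 8), (np.float64(329.39), 7), (np.float64(340.45), 6), (np.float64(343.08), 8)]
[(np.float64(308.36), -11), (np.float64(326.64), 9), (np.float64(328.79), 7), (np.float64(343.03), 7)]
[(np.float64(309.39), -13), (np.float64(326.84), 13)]
col [(np.float64(144.54), 12), (np.float64(151.13), -18), (np.float64(177.04), 11)]
exp bar (np.float64(318.94161719589476), np.float64(258.3892847820698))
(np.float64(318.93956086598996), np.float64(248.1588805678647)) [(np.float64(286.81), 19), (np.float64(305.34), -40), (np.float64(331.96), 24)]
(np.float64(318.95255808820997), np.float64(278.26534219394745)) [(np.float64(287.73), 19), (np.float64(305.76), -40), (np.float64(331.82), 37)]
(np.float64(318.9648333338343), np.float64(306.6994341162257)) [(np.float64(306.27), -39), (np.float64(331.6), 34)]
near end (np.float64(318.9156557328558), np.float64(235.61522187824568)) [(np.float64(226.54), -12)]
tick2 (np.float64(319.24652614729604), np.float64(187.74936520317658)) []
18.35
```

```bash
python3 -c "
from bench import ctrl
print(ctrl.hand_in())"
```

```text
the job is handed in; nothing more can be done
None
```

I tried the middle cassette at slot 1, where it stopped at the mouth; it went fully down and centred in slot 2, I slid the pointer to within about 1 mm of opposite slot 2, and handed the job in at about 18 s (no verdict was returned).

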